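First-in-first-out restock of the drying-jar lane beside the tube furnace

TASK

Restock the middle lane of the stock tray first-in-first-out: first slide the two old jars along the lane, without lifting them, fully forward to the front lip; then stand the two new jars from the table in the same lane behind them. Finish with all four jars upright in one closed-up row, the old pair in front in their present order, touching or nearly so, with no jar tipped over on the way and everything else left where it is.

Things in the scene. Friction and masses are not known exactly. Their poses are not given: they have to be found in the camera images.
- tray: dark sheet-steel stock tray fixed to the table, three lanes side by side along its x axis. Origin: on the table under the middle lane, 135 mm behind the lip's inner face; x from front lip (nearest the robot) to rear, y left. Floor 3 mm thick, x -138 to 155 mm, 210 mm wide, bolt lugs 16 mm out each side. Lane centres y = 69, 0, -69 mm; walls 3 mm thick (lanes 66 mm clear), 30 mm above the floor. Front lip 28 mm above the floor; rear end open
- lane_front (a point): middle lane: point on the lane's centre line at the inner face of the front lip, on the lane floor (3 mm above the table). Axes as the tray's: x runs back along the lane to its rear end at 290 mm. A jar standing against the lip has its axis at x = 27 mm, the next ones touching it at 81, 135 and 189 mm
- old_1: front one of the two old jars, in the middle lane of the tray: white plastic wide-mouth jar standing upright, round: body 54 mm diameter and 70 mm high, grey screw cap 49 mm diameter from 73 mm up to the top at 95 mm; about 0.18 kg (0.13 to 0.25). Origin: centre of its underside, z up. At the start it stands 105 to 145 mm behind lane_front
- old_2: rear one of the two old jars, in the same lane: white plastic wide-mouth jar standing upright, round: body 54 mm diameter and 70 mm high, grey screw cap 49 mm diameter from 73 mm up to the top at 95 mm; about 0.18 kg (0.13 to 0.25). Origin: centre of its underside, z up. At the start it stands 213 to 238 mm behind lane_front, leaving no room for another jar behind it
- new_1: one of the two new jars, on the table to the left of the tray, the same kind as the old: white plastic wide-mouth jar standing upright, round: body 54 mm diameter and 70 mm high, grey screw cap 49 mm diameter from 73 mm up to the top at 95 mm; about 0.18 kg (0.13 to 0.25). Origin: centre of its underside, z up. 
- new_2: the other new jar, on the table to the left of the tray (the two new ones may go in either order): white plastic wide-mouth jar standing upright, round: body 54 mm diameter and 70 mm high, grey screw cap 49 mm diameter from 73 mm up to the top at 95 mm; about 0.18 kg (0.13 to 0.25). Origin: centre of its underside, z up. 
- tall_bottle: bystander among the new jars: tall white narrow-neck plastic bottle, 56 mm diameter to 110 mm, then a cone to a grey cap 30 mm wide, 156 mm high in all. Origin: centre of its underside
- squat_jar: bystander among the new jars: low wide white jar with grey lid, 74 mm diameter, 54 mm high. Origin: centre of its underside
- carton_1: bystander in the tray's left lane: cardboard carton 56 (along the lane) x 54 x 76 mm high. Origin: centre of its underside
- carton_2: bystander in the tray's left lane behind carton_1, the same size
- tin_1: bystander in the tray's right lane: upright steel tin, 55 mm diameter, 66 mm high. Origin: centre of its underside
- tin_2: bystander in the tray's right lane behind tin_1, the same size
- wrench: bystander: adjustable wrench lying flat on the table, 200 mm long along its x axis, 46 mm wide and 14 mm thick at the head (+x end). Origin: near its middle, at the underside. It lies between the tray and the new jars, jaws pointing away from the robot

How it is judged:
By the outcome, as a careful person would: the job done as asked, in the order asked, and still so for the second after the job is handed in, with the robot touching nothing.
It also fails if it takes over 72 s, if anything falls off the work surface, if the arm or the gripper's body presses on something with over 40 N, if the wrist force passes 120 N, or if a joint passes its speed limit or range.

ROBOT

A 6-joint arm with a two-finger parallel gripper is mounted at the origin on the work surface. World frame = base frame: x ahead of the robot, y to its left, z up, the work surface at z = 0. Lengths are in m, angles in rad, forces in N, time in s.
With the tool pointing down it reaches from about 0.375 to 0.9 m from the base axis. Payload 3.1 kg.
Tool frame: the origin (TCP) lies at the very end of the fingers, on their centre line; the grasp point (between the pads) lies 19 mm behind it (grip_depth is the distance from the TCP to the grasp point, in m); z points along the fingers, y is the line along which they close (so a half turn about z gives the same grasp; the last joint's range is limited). The gripper opens to 85 mm and grips with 20 to 120 N. Pads are 22 mm wide; open, the fingers measure 114 mm over their backs; the gripper's body (76 mm by 85 mm) begins 54 mm behind the grasp point. The pads swing forward as they close: fully open they stand 13 mm farther back than shut.
Start: joints at [1.065, 0.527, 1.433, -0, 1.181, -0.178], TCP at [0.201, 0.592, 0.231] pointing down, gripper open.
Joint ranges: [-3.08, 3.08], [-0.75, 2.2], [0.22, 2.44], [-1.43, 4.57], [0, 2.65], [-2.85, 2.85]. Speed limits (rad/s): [2.79, 2.79, 3.14, 3.14, 3.14, 3.14].

INTERFACE

Orientations are given as a unit quaternion [x, y, z, w].
In Python, from station import * gives the robot as it stands.
- The arm moves only by the tool apply_moves, never from a script. Its argument "plan" is a list of rows, each a list of 7 numbers: the shift along the tool's x, y, z in m, then the turn, a rotation vector about the tool's x, y, z in rad, then the gripper command: -1 is fully open, 1 is shut, values between are in proportion. In form: [[dx, dy, dz, wx, wy, wz, jaw], ...]. A call has 1 to 8 rows; each row shifts and turns the commanded pose from where the row before left it, along the tool's axes as they then stand; what a row does not reach is not made up. A row lasts 1/8 s, in which the tool goes at most 62.5 mm and 10.7 degrees, less where a joint would pass 70% of its speed; a pose out of reach is approached as far as the arm can. A call is refused whole if a number of a shift passes 0.0625 or a number of a turn 0.188, either way. A call with a gripper value outside its range is refused whole. The fingers move at their own pace and stop on an object; "force" is the grip in N (left out, the last holds). Time passes only in rows, so rows that do not move let the fingers close. It gives the time, the measured TCP pose, the force, the opening and the grip force at its end, in the units of the state.
- sense(): the state, without advancing time (a new reading comes with each control period).
- snapshot(name): name is "scene" or "top" or "wrist"; returns the picture (420x560x3 uint8, red, green, blue); there is no depth.
- calibration(name): a dict with "camera_matrix" (3x3 intrinsics, pixels), "R" (3x3) and "t" (3): a world point X has camera coordinates R X + t; the wrist camera has in their place "mount" (4x4, takes a point from camera to tool coordinates, whose origin is the TCP and whose axes are the flange's). Camera axes: x right, y down, z forward; pixel columns grow to the right and rows downward; lengths in m; the calibration is good to about 2 mm. A picture is of the moment at which its call begins: read the wrist's pose just before it. calibration takes no time and is no camera call.
- sign_off(): hands the job in; it is judged then, once.
The state is a dict: "t": time; "q": joint angles; "qd": joint speeds; "tau": joint torques, N m; "tcp_pos": TCP position; "tool_rot": TCP orientation; "force": force on the tool from outside, world axes, zero at the start; "ft_torque": the same for the moment, N m; "finger_gap": opening from 0.0 (shut) to 1.0 (fully open); "gripper_force": force on a finger pad.
Only numpy, scipy, OpenCV 4.12 (cv2) and the standard library are available. Lean on these libraries where they do the work, as an engineer would, in place of code of your own. Each camera call takes 0.05 s, during which the arm holds its last target. There are 200 camera calls.

## Working session

There is one attempt and no reset: what is moved stays moved. The work goes in short steps, Python scripts to look and compute and a tool call to move; the robot and the scene stay as the last step left them, time stands still between calls to the robot, and variables do not carry over. Pictures are saved under pics/ and viewed, at most 10 in all, crops included, and the job is handed in when it is done.

Besides the shell and the picture viewer there is one more tool, called after "Emit:" as name([rows], argument=value, ...), one row to a line, values as JSON. apply_moves: Moves the arm, as the interface text tells. Its arguments: {"type":"object","properties":{"plan":{"type":"array"},"force":{"type":"number"}},"required":["plan"]}

```bash
mkdir -p pics; ls
python3 - <<'E'
from station import *
import cv2
for n in("scene","top"):
    cv2.imwrite(f"pics/{n}0.png",cv2.cvtColor(snapshot(n),cv2.COLOR_RGB2BGR))
    c=calibration(n);print(n,c)
print(calibration("wrist"));s=sense();print(s)
E
```

```text
pics
scene {'camera_matrix': array([[446.48516567,   0.        , 281.43247346],
       [  0.        , 446.48516567, 205.88157013],
       [  0.        ,   0.        ,   1.        ]]), 'R': array([[ 0.19495075,  0.98066551,  0.01701084],
       [ 0.55982644, -0.09701594, -0.82291085],
       [-0.80534996,  0.16995021, -0.56791581]]), 't': array([-0.16171549, -0.23161307,  1.50030276])}
top {'camera_matrix': array([[414.2506906 ,   0.        , 282.44699992],
       [  0.        , 414.2506906 , 204.85709467],
       [  0.        ,   0.        ,   1.        ]]), 'R': array([[ 0.01849215, -0.99955482,  0.02341369],
       [-0.98638058, -0.02206637, -0.1629921 ],
       [ 0.16343619, -0.02008073, -0.98634952]]), 't': array([0.04918411, 0.50899305, 0.71726446])}
{'camera_matrix': array([[374.06597925,   0.        , 280.48340923],
       [  0.        , 374.06597925, 213.36641185],
       [  0.        ,   0.        ,   1.        ]]), 'mount': array([[-1.26774713e-03, -9.59476304e-01, -2.81786471e-01,
         7.25976874e-02],
       [ 9.99999111e-01, -1.33300270e-03,  3.98830306e-05,
        
[... 167 characters left out ...]
    1.00000000e+00]])}
{'t': 0.1, 'q': array([ 1.06452903e+00,  5.28419597e-01,  1.43377659e+00,  6.48785311e-06,
        1.18139469e+00, -1.78442498e-01]), 'qd': array([ 0.00021514, -0.00166488, -0.00239571, -0.00073445, -0.00018465,
       -0.00132131]), 'tau': array([-1.25135293e-04, -4.43304849e+01, -1.78584731e+01, -2.35177349e-04,
        3.88741406e-03, -2.21922299e-06]), 'tcp_pos': array([0.20085928, 0.59116488, 0.23040219]), 'tool_rot': array([ 1.63180543e-01,  9.86595719e-01, -9.40123606e-04, -3.38234049e-04]), 'force': array([ 0.14695573, -0.65194544, -0.70052289]), 'ft_torque': array([ 0.00056402, -0.04920332, -0.00593167]), 'gripper_force': 0.0, 'finger_gap': 1.0046420024041507}
```

View pics/scene0.png

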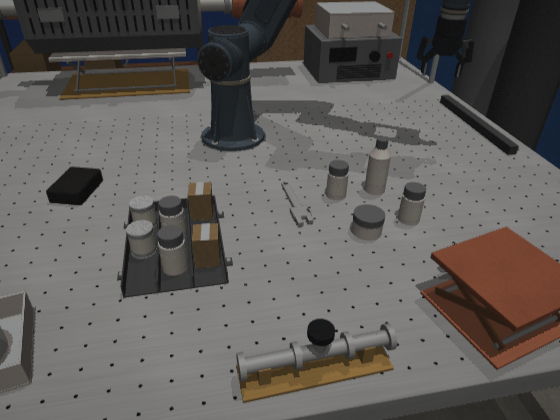

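View pics/top0.png

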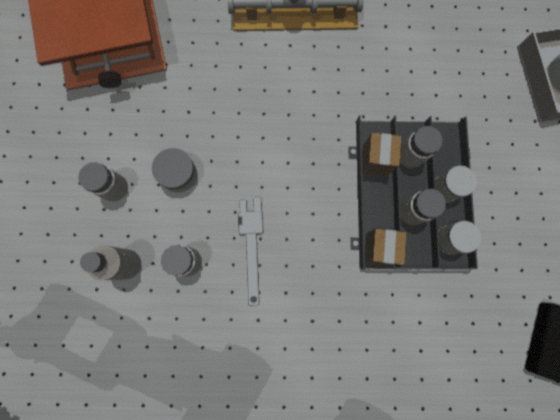

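The scene picture shows the tray at around (175,240), the new jars at (338,180) and (412,203), and the bottle and squat jar near them. In the top picture, the new-jar caps are at about (96,178) and (178,260), and the old-jar caps at (425,141) and (428,205). The enlarged crops should give closer pixel readings.

Run:
```python
import cv2,numpy as np
t=cv2.imread("pics/top0.png");s=cv2.imread("pics/scene0.png")
def crop(im,x,y,w,h,k,step=20):
    c=cv2.resize(im[y:y+h,x:x+w],None,fx=k,fy=k,interpolation=cv2.INTER_CUBIC)
    c=cv2.convertScaleAbs(c,alpha=1.6,beta=10)
    for u in range((x//step+1)*step,x+w,step):
        cv2.line(c,((u-x)*k,0),((u-x)*k,6),(0,0,255),1);cv2.putText(c,str(u),((u-x)*k-10,16),0,.35,(0,0,255),1)
    for v in range((y//step+1)*step,y+h,step):
        cv2.line(c,(0,(v-y)*k),(6,(v-y)*k),(0,0,255),1);cv2.putText(c,str(v),(8,(v-y)*k+4),0,.35,(0,0,255),1)
    return c
a=crop(t,345,105,140,175,3 if 0 else 3);b=crop(s,115,175,125,125,3)
def mont(a,b):
    h=max(a.shape[0],b.shape[0]);o=np.zeros((h,a.shape[1]+b.shape[1]+5,3),np.uint8)
    o[:a.shape[0],:a.shape[1]]=a;o[:b.shape[0],-b.shape[1]:]=b;return o
cv2.imwrite("pics/m1.png",mont(a,b))
cv2.imwrite("pics/m2.png",mont(crop(t,70,145,135,140,3),crop(s,320,130,115,115,3)))
```

```text
(no output)
```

View pics/m1.png

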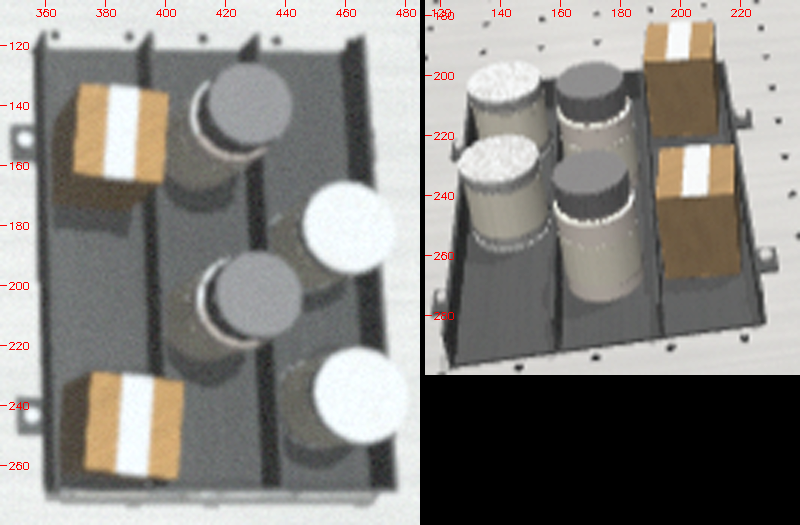

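View pics/m2.png

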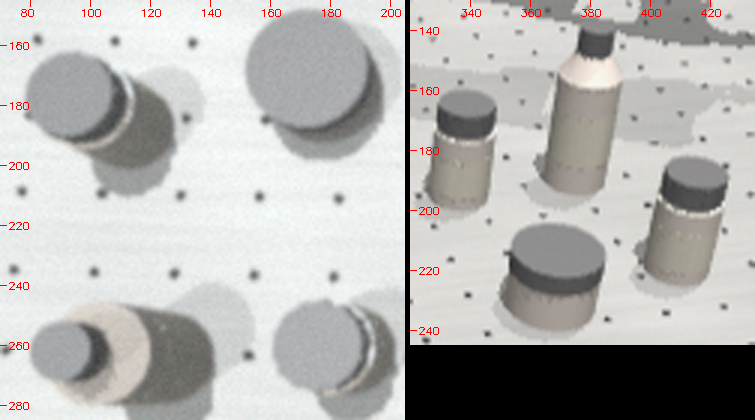

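```bash
cat > h.py <<'E'
from station import *
import numpy as np
def ray(n,p):
    c=calibration(n);d=c["R"].T@np.linalg.solve(c["camera_matrix"],[p[0],p[1],1]);return -c["R"].T@c["t"],d
def tri(*obs):
    A=np.zeros((3,3));b=np.zeros(3)
    for n,p in obs:
        o,d=ray(n,p);d/=np.linalg.norm(d);M=np.eye(3)-np.outer(d,d);A+=M;b+=M@o
    X=np.linalg.solve(A,b);r=[np.linalg.norm(np.cross(X-ray(n,p)[0],ray(n,p)[1]/np.linalg.norm(ray(n,p)[1])))for n,p in obs]
    return X,r
def onz(n,p,z):
    o,d=ray(n,p);return o+d*(z-o[2])/d[2]
E
python3 - <<'E'
from h import *
np.set_printoptions(precision=4,suppress=True)
for k,a,b in(("old1",(431.3,203),(170.3,202.3)),("old2",(428.3,139.7),(170.3,232.3)),("near",(175.7,260),(339,165)),("far",(93.3,176.3),(415,187.3)),("squat",(172.3,168.3),(369.3,213.5)),("bottle",(90,261.7),(382,140))):
    X,r=tri(("top",a),("scene",b));print(k,X,np.array(r),onz("top",a,{"old1":.098,"old2":.098,"squat":.054,"bottle":.156}.get(k,.095)))
T=lambda X,Y:(345+X/3,105+Y/3)
for k,p,z in(("floor rear L",(42,50),.003),("rear of lane Lwall top-right",(150,50),.033),("front",(160,488),.033),("Rwall base left rear",(244,50),.003),("front",(262,488),.003),("lip base L out",(48,490),.003),("lip top",(396,490),.031),("lug1",(25,139),0),("lug2",(31,415),0)):
    print(k,onz("top",T(*p),z))
S=lambda X,Y:(115+(X-425)/3,175+Y/3)
for k,p,z in(("rear R floor",(450,367),.003),("rear L floor",(764,322),.003),("lugrear",(767,259),0.),("lugfront",(743,120),0.),("Rwall rear base",(560,350),.003),("Lwall",(662,337),.003)):
    print(k,onz("scene",S(*p),z))
E
```

```text
old1 [ 0.5077 -0.1932  0.0967] [0.0007 0.0007] [ 0.5074 -0.1934  0.098 ]
old2 [ 0.62   -0.1923  0.0975] [0.0005 0.0005] [ 0.6199 -0.1927  0.098 ]
near [0.4027 0.2358 0.094 ] [0.0002 0.0002] [0.4027 0.2354 0.095 ]
far [0.541  0.3833 0.0956] [0.0004 0.0004] [0.541  0.3832 0.095 ]
squat [0.5691 0.2621 0.0527] [0.0008 0.0008] [0.5685 0.2609 0.054 ]
bottle [0.3959 0.3491 0.1538] [0.0007 0.0007] [0.396  0.3489 0.156 ]
floor rear L [ 0.6862 -0.0912  0.003 ]
rear of lane Lwall top-right [ 0.6766 -0.1545  0.033 ]
front [ 0.3983 -0.1534  0.033 ]
Rwall base left rear [ 0.6899 -0.2269  0.003 ]
front [ 0.4001 -0.2272  0.003 ]
lip base L out [ 0.3963 -0.0915  0.003 ]
lip top [ 0.3998 -0.2988  0.031 ]
lug1 [ 0.6254 -0.0798  0.    ]
lug2 [ 0.4433 -0.0819  0.    ]
rear R floor [ 0.6929 -0.2944  0.003 ]
rear L floor [ 0.6878 -0.0854  0.003 ]
lugrear [ 0.6197 -0.0766  0.    ]
lugfront [ 0.4413 -0.079   0.    ]
Rwall rear base [ 0.69   -0.2233  0.003 ]
Lwall [ 0.6899 -0.1553  0.003 ]
```

Triangulated cap heights are 94–96 mm on the table and 97 mm in the tray, which matches the given sizes. The lip's inner face is at about x = 0.399 and the lane centre at y = -0.191. Next I turn the tool to yaw 180°, with the jaws nearly shut, and move to behind old_2, staying high.

Emit:
apply_moves([
  [0,0,0,0,0,-0.164,0.6],
  [0,0,0,0,0,-0.164,0.6],
  [-0.026,-0.0435,0,0,0,0,0.6],
  [-0.026,-0.0435,0,0,0,0,0.6],
  [-0.026,-0.0435,0,0,0,0,0.6],
  [-0.026,-0.0435,0,0,0,0,0.6],
  [-0.026,-0.0435,0,0,0,0,0.6],
  [-0.026,-0.0435,0,0,0,0,0.6],
], force=30)

```text
t: 1.1
tcp_pos: [0.3577, 0.3292, 0.2311]
tool_rot: [-0.0, 1.0, -0.0, -0.0]
force: [0.3, -0.0, 0.3]
finger_gap: 0.203
gripper_force: 0.0
```

Emit:
apply_moves([
  [-0.026,-0.0435,0,0,0,0,0.6],
  [-0.026,-0.0435,0,0,0,0,0.6],
  [-0.026,-0.0435,0,0,0,0,0.6],
  [-0.026,-0.0435,0,0,0,0,0.6],
  [-0.026,-0.0435,0,0,0,0,0.6],
  [-0.026,-0.0435,0,0,0,0,0.6],
  [-0.026,-0.0435,0,0,0,0,0.6],
  [-0.026,-0.0435,0,0,0,0,0.6],
])

```text
t: 2.1
tcp_pos: [0.5657, -0.0187, 0.2309]
tool_rot: [0.0, 1.0, 0.0, -0.0]
force: [0.4, 1.4, -0.3]
finger_gap: 0.198
gripper_force: 0.0
```

Emit:
apply_moves([
  [-0.026,-0.0435,0,0,0,0,0.6],
  [-0.026,-0.0435,0,0,0,0,0.6],
  [-0.026,-0.0435,0,0,0,0,0.6],
  [-0.026,-0.0435,0,0,0,0,0.6],
  [0,0,0,0,0,0,0.6],
])

```text
t: 2.72
tcp_pos: [0.6705, -0.1951, 0.2301]
tool_rot: [0.002, 1.0, -0.001, 0.0]
force: [-0.6, 0.3, -1.0]
finger_gap: 0.201
gripper_force: 0.0
```

```bash
cat >> h.py <<'E'
import cv2
def wrist(name):
    s=sense();im=snapshot("wrist");cv2.imwrite(f"pics/{name}.png",cv2.convertScaleAbs(cv2.cvtColor(im,cv2.COLOR_RGB2BGR),alpha=1.5))
    np.savez(f"pics/{name}.npz",p=s["tcp_pos"],q=s["tool_rot"]);return s
def wz(name,p,z):
    from scipy.spatial.transform import Rotation as Ro
    d=np.load(f"pics/{name}.npz");c=calibration("wrist");M=c["mount"];R=Ro.from_quat(d["q"]).as_matrix()
    o=d["p"]+R@M[:3,3];v=R@M[:3,:3]@np.linalg.solve(c["camera_matrix"],[p[0],p[1],1])
    return o+v*(z-o[2])/v[2]
E
python3 -c "
from h import *
print(wrist('w1')['tcp_pos'])"
```

```text
[ 0.6704571  -0.19513225  0.23013525]
```

View pics/w1.png

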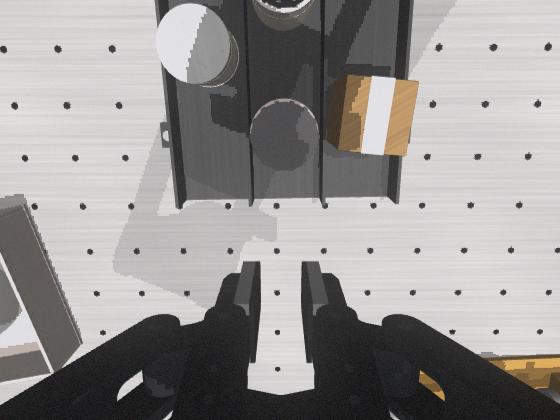

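The wrist view shows old_2's cap at (285,134), the middle-lane walls ending at about (251,203) and (322,203), and the rear floor edge at row 203.

```bash
python3 -c "
from h import *
np.set_printoptions(precision=4,suppress=True)
print('cap',wz('w1',(285,134),.098))
for p,z in [((251,204),.018),((322,204),.018),((180,205),.018),((397,202),.018),((249,100),.033),((320,100),.033),((286,203),.003),((245,282),.231)]: print(p,wz('w1',p,z))
"
```

```text
cap [ 0.6188 -0.1924  0.098 ]
(251, 204) [ 0.6921 -0.2249  0.018 ]
(322, 204) [ 0.6925 -0.1554  0.018 ]
(180, 205) [ 0.6928 -0.2946  0.018 ]
(397, 202) [ 0.6908 -0.0821  0.018 ]
(249, 100) [ 0.5947 -0.2229  0.033 ]
(320, 100) [ 0.595  -0.1612  0.033 ]
(286, 203) [ 0.6953 -0.1904  0.003 ]
(245, 282) [ 0.6688 -0.2105  0.231 ]
```

Emit:
apply_moves([
  [-0.003,0.004,0.035,0,0,0,0.6],
  [0,0,0.035,0,0,0,0.6],
  [0,0,0.035,0,0,0,0.6],
  [0,0,0.035,0,0,0,0.6],
  [0,0,0.03,0,0,0,0.6],
  [0,0,0.025,0,0,0,0.6],
  [0,0,0,0,0,0,0.6],
])

```text
t: 3.65
tcp_pos: [0.6697, -0.1847, 0.0339]
tool_rot: [-0.001, 1.0, 0.002, -0.003]
force: [-0.6, 0.2, 0.2]
finger_gap: 0.199
gripper_force: 0.0
```

Emit:
apply_moves([
  [0.008,0,0,0,0,0,0.6],
  [0.008,0,0,0,0,0,0.6],
  [0.008,0,0,0,0,0,0.6],
  [0.008,0,0,0,0,0,0.6],
  [0.008,0,0,0,0,0,0.6],
])

```text
t: 4.28
tcp_pos: [0.6335, -0.1881, 0.0376]
tool_rot: [0.0, 1.0, -0.001, 0.002]
force: [3.7, -0.4, 3.7]
finger_gap: 0.201
gripper_force: 1.9
```

Emit:
apply_moves([
  [0.008,0,0,0,0,0,0.6],
  [0.008,0,0,0,0,0,0.6],
  [0.008,0,0,0,0,0,0.6],
  [0.008,0,0,0,0,0,0.6],
  [0.008,0,0,0,0,0,0.6],
  [0.008,0,0,0,0,0,0.6],
  [0.008,0,0,0,0,0,0.6],
  [0.008,0,0,0,0,0,0.6],
])

```text
t: 5.28
tcp_pos: [0.5677, -0.1871, 0.0362]
tool_rot: [-0.0, 1.0, 0.0, -0.0]
force: [4.5, 0.7, 2.5]
finger_gap: 0.204
gripper_force: 2.1
```

```bash
python3 -c "
from h import *
s=sense();print(s['tcp_pos'],s['force'])
t=cv2.cvtColor(snapshot('top'),cv2.COLOR_RGB2BGR);s=cv2.cvtColor(snapshot('scene'),cv2.COLOR_RGB2BGR)
f=lambda i:cv2.convertScaleAbs(cv2.resize(i,None,fx=3,fy=3,interpolation=2),alpha=1.6)
cv2.imwrite('pics/m3.png',np.hstack([f(t[120:285,345:485]),f(s[145:310,115:240])]))"
```

```text
[ 0.56773578 -0.18706306  0.03623811] [4.50048708 0.74138963 2.5128853 ]
```

View pics/m3.png

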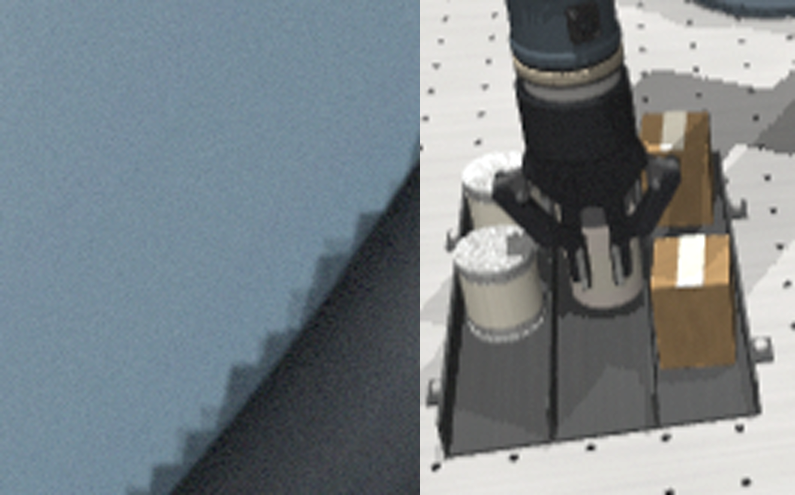

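The jar is upright and sliding between the two fingertips in the middle lane, clear of the carton and tin. I keep pushing, then slow down near the lip.

Emit:
apply_moves([
  [0.008,0,0,0,0,0,0.6],
  [0.008,0,0,0,0,0,0.6],
  [0.008,0,0,0,0,0,0.6],
  [0.008,0,0,0,0,0,0.6],
  [0.006,0,0,0,0,0,0.6],
  [0.004,0,0,0,0,0,0.6],
])

```text
t: 6.12
tcp_pos: [0.5255, -0.1871, 0.0361]
tool_rot: [-0.0, 1.0, 0.0, -0.0]
force: [3.0, 0.6, -1.2]
finger_gap: 0.198
gripper_force: 1.0
```

Emit:
apply_moves([
  [0.003,0,0,0,0,0,0.6],
  [0.003,0,0,0,0,0,0.6],
])

```text
t: 6.38
tcp_pos: [0.5202, -0.1873, 0.0363]
tool_rot: [-0.0, 1.0, -0.0, 0.0]
force: [2.6, 0.0, -2.1]
finger_gap: 0.202
gripper_force: 1.0
```

Emit:
apply_moves([
  [0.002,0,0,0,0,0,0.6],
  [0.002,0,0,0,0,0,0.6],
])

```text
t: 6.62
tcp_pos: [0.5175, -0.1877, 0.0366]
tool_rot: [0.0, 1.0, -0.001, 0.001]
force: [6.6, 0.7, -0.0]
finger_gap: 0.201
gripper_force: 2.7
```

Emit:
apply_moves([
  [0.002,0,0,0,0,0,0.6],
])

```text
t: 6.75
tcp_pos: [0.5174, -0.1884, 0.037]
tool_rot: [0.001, 1.0, -0.001, 0.003]
force: [8.6, 1.3, 1.4]
finger_gap: 0.2
gripper_force: 4.1
```

Emit:
apply_moves([
  [0.002,0,0,0,0,0,0.6],
])

```text
t: 6.88
tcp_pos: [0.5173, -0.1891, 0.0376]
tool_rot: [0.001, 1.0, -0.002, 0.005]
force: [12.1, 1.0, 1.4]
finger_gap: 0.202
gripper_force: 5.4
```

The push has stopped at x = 0.517 with the force rising to 12 N, so the row is against the lip. I back off and lift.

Emit:
apply_moves([
  [-0.005,0,0,0,0,0,0.6],
  [-0.015,0,0,0,0,0,0.6],
  [-0.01,0,0.0,0,0,0,0.6],
  [0,0,-0.035,0,0,0,0.6],
  [0,0,-0.045,0,0,0,0.6],
  [0,0,-0.05,0,0,0,0.6],
  [0,0,-0.05,0,0,0,0.6],
  [0,0.03,-0.015,0,0,0,0],
])

```text
t: 7.88
tcp_pos: [0.5444, -0.1593, 0.235]
tool_rot: [0.001, 1.0, -0.002, 0.003]
force: [0.2, -0.6, -1.0]
finger_gap: 0.396
gripper_force: 0.0
```

Emit:
apply_moves([
  [0.017,0.04,0,0,0,0,-1],
  [0.017,0.05,0,0,0,0,-1],
  [0.017,0.05,0,0,0,0,-1],
  [0.017,0.05,0,0,0,0,-1],
  [0.017,0.05,0,0,0,0,-1],
  [0.017,0.05,0,0,0,0,-1],
  [0.017,0.05,0,0,0,0,-1],
  [0.017,0.05,0,0,0,0,-1],
])

```text
t: 8.88
tcp_pos: [0.4053, 0.2343, 0.2313]
tool_rot: [-0.0, 1.0, -0.0, -0.0]
force: [0.6, -0.3, 0.1]
finger_gap: 1.003
gripper_force: 0.0
```

```bash
python3 -c "
from h import *
print(wrist('w2')['tcp_pos'])
t=cv2.cvtColor(snapshot('top'),cv2.COLOR_RGB2BGR);w=cv2.imread('pics/w2.png')
f=lambda i:cv2.convertScaleAbs(cv2.resize(i,None,fx=3,fy=3,interpolation=2),alpha=1.6)
c=f(t[120:285,385:465]);o=np.zeros((495,800,3),np.uint8);o[:,:240]=c;o[:420,240:]=w;cv2.imwrite('pics/m4.png',o)"
```

```text
[0.40527024 0.23428978 0.23128812]
```

View pics/m4.png

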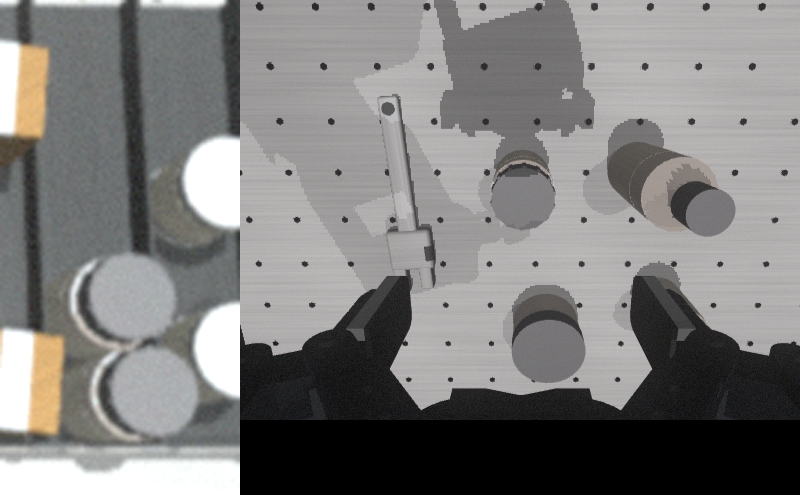

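The left crop shows the two old jars touching at the lip, with caps at (429.3,218.7) and (436,250) in the top picture. The wrist view shows the near jar's cap at (283,201), clear of the wrench and the bottle.

```bash
python3 -c "
from h import *
np.set_printoptions(precision=4,suppress=True)
print(onz('top',(429.3,218.7),.098),onz('top',(436,250),.098))
print(wz('w2',(283,201),.095))"
```

```text
[ 0.4802 -0.1889  0.098 ] [ 0.4275 -0.1981  0.098 ]
[0.4042 0.2356 0.095 ]
```

Emit:
apply_moves([
  [0.002,0.001,0.03,0,0,0,-1],
  [0,0,0.035,0,0,0,-1],
  [0,0,0.035,0,0,0,-1],
  [0,0,0.035,0,0,0,-1],
  [0,0,0.03,0,0,0,-1],
  [0,0,0.026,0,0,0,-1],
  [0,0,0,0,0,0,-1],
], force=40)

```text
t: 9.85
tcp_pos: [0.4033, 0.2328, 0.0388]
tool_rot: [0.0, 1.0, -0.001, -0.002]
force: [0.4, 0.3, 0.6]
finger_gap: 1.0
gripper_force: 0.0
```

Emit:
apply_moves([
  [0,0,0,0,0,0,1],
  [0,0,0,0,0,0,1],
  [0,0,0,0,0,0,1],
  [0,0,0,0,0,0,1],
  [0,0,0,0,0,0,1],
  [0,0,0,0,0,0,1],
])

```text
t: 10.6
tcp_pos: [0.4052, 0.234, 0.0416]
tool_rot: [-0.0, 1.0, 0.0, 0.001]
force: [0.8, -0.3, 6.3]
finger_gap: 0.616
gripper_force: 42.0
```

Emit:
apply_moves([
  [0,0,-0.02,0,0,0,1],
  [0,0,-0.045,0,0,0,1],
  [0,0,-0.05,0,0,0,1],
  [0,0,-0.045,0,0,0,1],
  [0,0,0,0,0,0.1745,1],
  [0,0,0,0,0,0.1745,1],
  [0,0,0,0,0,0.1745,1],
  [0,0,0,0,0,0.1745,1],
])

```text
t: 11.6
tcp_pos: [0.4036, 0.2336, 0.2006]
tool_rot: [0.344, 0.939, -0.0, -0.0]
force: [0.2, 1.3, -1.5]
finger_gap: 0.618
gripper_force: 42.9
```

Emit:
apply_moves([
  [0,0,0,0,0,0.1745,1],
  [0,0,0,0,0,0.1745,1],
  [0,0,0,0,0,0.1745,1],
  [0,0,0,0,0,0.1745,1],
  [0,0,0,0,0,0.1745,1],
  [-0.03,0.011,0,0,0,0,1],
  [-0.0425,0.0155,0,0,0,0,1],
  [-0.0425,0.0155,0,0,0,0,1],
])

```text
t: 12.6
tcp_pos: [0.4461, 0.1178, 0.2005]
tool_rot: [0.707, 0.708, 0.0, 0.0]
force: [1.7, 0.7, -1.4]
finger_gap: 0.617
gripper_force: 42.9
```

Emit:
apply_moves([
  [-0.0425,0.0155,0,0,0,0,1],
  [-0.0425,0.0155,0,0,0,0,1],
  [-0.0425,0.0155,0,0,0,0,1],
  [-0.0425,0.0155,0,0,0,0,1],
  [-0.0425,0.0155,0,0,0,0,1],
  [-0.0425,0.0155,0,0,0,0,1],
  [-0.0425,0.015,0,0,0,0,1],
  [0,0,0,0,0,0,1],
])

```text
t: 13.6
tcp_pos: [0.5555, -0.1821, 0.2005]
tool_rot: [0.708, 0.706, 0.0, 0.001]
force: [0.2, 1.0, -2.0]
finger_gap: 0.616
gripper_force: 42.9
```

Emit:
apply_moves([
  [-0.008,0.005,0.0,0,0,0,1],
  [0,0,0.04,0,0,0,1],
  [0,0,0.04,0,0,0,1],
  [0,0,0.03,0,0,0,1],
  [0,0,0,0,0,0,1],
])

```text
t: 14.22
tcp_pos: [0.5574, -0.1846, 0.0882]
tool_rot: [0.706, 0.708, -0.001, -0.003]
force: [0.1, 0.4, -1.3]
finger_gap: 0.615
gripper_force: 42.9
```

```bash
python3 -c "
from h import *
print(sense()['tcp_pos'])
wrist('w3');w=cv2.imread('pics/w3.png')
s=cv2.cvtColor(snapshot('scene'),cv2.COLOR_RGB2BGR)
f=lambda i:cv2.convertScaleAbs(cv2.resize(i,None,fx=3,fy=3,interpolation=2),alpha=1.6)
c=f(s[160:300,115:230]);o=np.zeros((420,345+448,3),np.uint8);o[:,:345]=c;o[:336,345:]=cv2.resize(w,(448,336));cv2.imwrite('pics/m5.png',o)"
```

```text
[ 0.55739273 -0.18456441  0.08817967]
```

View pics/m5.png

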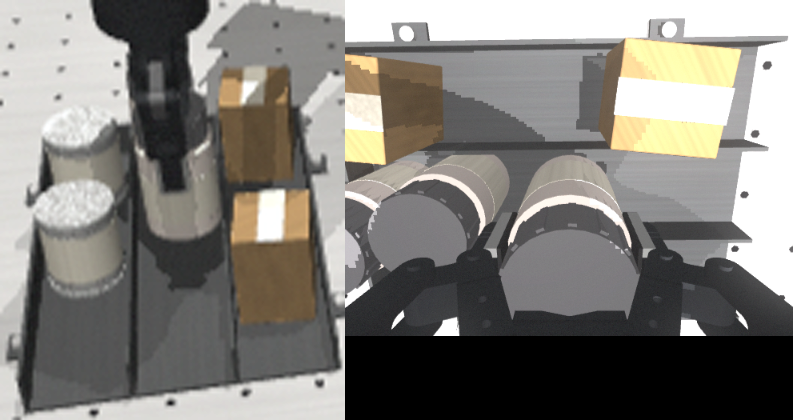

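The jar hangs upright over the middle lane behind the old pair. It sits a few mm left of centre and the fingers are clear on both sides, so I nudge it right before lowering.

Emit:
apply_moves([
  [-0.005,0.003,0.0,0,0,0,1],
  [0,0,0,0,0,0,1],
  [0,0,0,0,0,0,1],
])

```text
t: 14.7
tcp_pos: [0.5628, -0.192, 0.0911]
tool_rot: [0.707, 0.707, 0.0, 0.001]
force: [-0.9, 0.3, -1.3]
finger_gap: 0.619
gripper_force: 42.9
```

Emit:
apply_moves([
  [0,0,0.014,0,0,0,1],
  [0,0,0.014,0,0,0,1],
  [0,0,0.01,0,0,0,1],
  [0,0,0.003,0,0,0,1],
  [0,0,0,0,0,0,1],
])

```text
t: 15.32
tcp_pos: [0.5624, -0.1916, 0.0488]
tool_rot: [0.707, 0.707, -0.0, -0.0]
force: [-0.3, -0.7, -1.6]
finger_gap: 0.621
gripper_force: 42.9
```

Emit:
apply_moves([
  [0,0,0.002,0,0,0,1],
  [0,0,0.0,0,0,0,1],
])

```text
t: 15.58
tcp_pos: [0.5626, -0.1917, 0.0476]
tool_rot: [0.707, 0.707, 0.0, 0.0]
force: [0.2, 0.6, -1.6]
finger_gap: 0.626
gripper_force: 42.9
```

Emit:
apply_moves([
  [0,0,0.002,0,0,0,1],
  [0,0,0.0,0,0,0,1],
])

```text
t: 15.82
tcp_pos: [0.5632, -0.1919, 0.046]
tool_rot: [0.707, 0.707, 0.0, 0.001]
force: [0.8, 0.6, 1.9]
finger_gap: 0.618
gripper_force: 43.9
```

Emit:
apply_moves([
  [0,0,0.0015,0,0,0,1],
  [0,0,0.0,0,0,0,1],
])

```text
t: 16.08
tcp_pos: [0.5637, -0.1921, 0.0448]
tool_rot: [0.707, 0.707, 0.001, 0.001]
force: [1.7, -0.1, 4.7]
finger_gap: 0.623
gripper_force: 43.5
```

Emit:
apply_moves([
  [0,0,0,0,0,0,-0.5],
  [0,0,0,0,0,0,-0.5],
  [0,0,0,0,0,0,-0.5],
  [0,0,-0.01,0,0,0,-0.5],
  [0,0,-0.03,0,0,0,-0.5],
  [0,0,-0.045,0,0,0,-0.5],
  [0,0,-0.05,0,0,0,-0.5],
  [0.01,0,-0.045,0,0,0,-0.5],
])

```text
t: 17.08
tcp_pos: [0.5616, -0.182, 0.2253]
tool_rot: [0.707, 0.707, -0.0, -0.0]
force: [0.6, 0.6, 1.0]
finger_gap: 0.747
gripper_force: 0.0
```

Emit:
apply_moves([
  [0.035,-0.002,0,0,0,0,-1],
  [0.048,-0.002,0,0,0,0,-1],
  [0.048,-0.002,0,0,0,0,-1],
  [0.048,-0.002,0,0,0,0,-1],
  [0.048,-0.002,0,0,0,0,-1],
  [0.048,-0.002,0,0,0,0,-1],
  [0.048,-0.002,0,0,0,0,-1],
  [0.048,-0.002,0,0,0,0,-1],
])

```text
t: 18.08
tcp_pos: [0.5451, 0.1904, 0.2235]
tool_rot: [0.707, 0.707, -0.001, -0.0]
force: [1.3, 0.3, -0.3]
finger_gap: 0.999
gripper_force: 0.0
```

Emit:
apply_moves([
  [0.048,-0.002,0,0,0,0,-1],
  [0.048,-0.002,0,0,0,0,-1],
  [0.048,-0.002,0,0,0,0,-1],
  [0.048,-0.001,0,0,0,0,-1],
  [0,0,0,0,0,0,-1],
  [0,0,0,0,0,0,-1],
])

```text
t: 18.82
tcp_pos: [0.5384, 0.3804, 0.2232]
tool_rot: [0.707, 0.707, -0.001, 0.0]
force: [-0.2, -0.3, -0.6]
finger_gap: 1.0
gripper_force: 0.0
```

```bash
python3 -c "
from h import *
print(wrist('w4')['tcp_pos'])
t=cv2.cvtColor(snapshot('top'),cv2.COLOR_RGB2BGR);w=cv2.imread('pics/w4.png')
f=lambda i:cv2.convertScaleAbs(cv2.resize(i,None,fx=3,fy=3,interpolation=2),alpha=1.6)
c=f(t[120:285,385:465]);o=np.zeros((495,800,3),np.uint8);o[:,:240]=c;o[:420,240:]=w;cv2.imwrite('pics/m6.png',o)"
```

```text
[0.53836607 0.38043229 0.22321388]
```

View pics/m6.png

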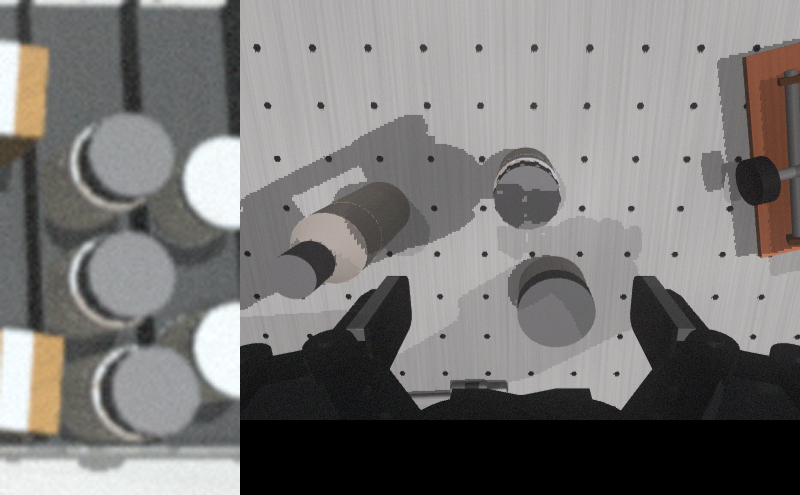

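```bash
python3 -c "
from h import *
np.set_printoptions(precision=4,suppress=True)
print(onz('top',(385+131.5/3,120+155/3),.098),onz('top',(385+132/3,120+277/3),.098),onz('top',(385+153/3,120+390/3),.098))
print(wz('w4',(527-240,196),.095),wz('w3',((418-345)/.8,230/.8),.098))
w=cv2.imread('pics/w3.png');print(w.shape)"
```

```text
[ 0.5623 -0.1913  0.098 ] [ 0.4912 -0.1888  0.098 ] [ 0.4275 -0.1981  0.098 ]
[0.5417 0.3854 0.095 ] [ 0.4819 -0.1829  0.098 ]
(420, 560, 3)
```

old_2 has shifted back about 11 mm, from x = 0.480 to 0.491, still upright. The finger's knuckle probably nudged its cap on release. I'll close the row again before fetching the last jar, which also leaves that jar more room.

Emit:
apply_moves([
  [-0.0475,0.00625,0,0,0,0,0],
  [-0.0475,0.00625,0,0,0,0,0.6],
  [-0.0475,0.00625,0,0,0,0,0.6],
  [-0.0475,0.00625,0,0,0,0,0.6],
  [-0.0475,0.00625,0,0,0,0,0.6],
  [-0.0475,0.00625,0,0,0,0,0.6],
  [-0.0475,0.00625,0,0,0,0,0.6],
  [-0.0475,0.00625,0,0,0,0,0.6],
])

```text
t: 19.92
tcp_pos: [0.5888, -0.0017, 0.2241]
tool_rot: [0.708, 0.706, -0.0, 0.0]
force: [-0.1, 0.4, 0.8]
finger_gap: 0.2
gripper_force: 0.0
```

Emit:
apply_moves([
  [-0.0475,0.00625,0,0,0,0,0.6],
  [-0.0475,0.00625,0,0,0,0,0.6],
  [-0.0475,0.00625,0,0,0,0,0.6],
  [-0.0475,0.00625,0,0,0,0,0.6],
  [0,0,0,0,0,-0.1745,0.6],
  [0,0,0,0,0,-0.1745,0.6],
  [0,0,0,0,0,-0.1745,0.6],
  [0,0,0,0,0,-0.1745,0.6],
])

```text
t: 20.92
tcp_pos: [0.6132, -0.1901, 0.2239]
tool_rot: [0.421, 0.907, -0.0, -0.0]
force: [0.2, -0.8, -0.6]
finger_gap: 0.198
gripper_force: 0.0
```

Emit:
apply_moves([
  [0,0,0,0,0,-0.1745,0.6],
  [0,0,0,0,0,-0.1745,0.6],
  [0,0,0.02,0,0,-0.1745,0.6],
  [0,0,0.03,0,0,-0.1745,0.6],
  [0,0,0.03,0,0,-0.1745,0.6],
  [0,0,0,0,0,0,0.6],
  [0,0,0,0,0,0,0.6],
])

```text
t: 21.8
tcp_pos: [0.6146, -0.1897, 0.1449]
tool_rot: [0.002, 1.0, -0.0, 0.001]
force: [-0.1, 0.6, -0.5]
finger_gap: 0.198
gripper_force: 0.0
```

Emit:
apply_moves([
  [0,0,0.03,0,0,0,0.6],
  [0,0,0.035,0,0,0,0.6],
  [0,0,0.03,0,0,0,0.6],
  [0,0,0.014,0,0,0,0.6],
  [0,0,0,0,0,0,0.6],
])

```text
t: 22.42
tcp_pos: [0.6146, -0.1889, 0.0351]
tool_rot: [0.0, 1.0, -0.0, 0.0]
force: [0.3, 0.2, 0.1]
finger_gap: 0.196
gripper_force: 0.0
```

Emit:
apply_moves([
  [0.006,0,0,0,0,0,0.6],
  [0.006,0,0,0,0,0,0.6],
  [0.006,0,0,0,0,0,0.6],
  [0.006,0,0,0,0,0,0.6],
  [0.006,0,0,0,0,0,0.6],
  [0.004,0,0,0,0,0,0.6],
  [0.003,0,0,0,0,0,0.6],
])

```text
t: 23.3
tcp_pos: [0.5795, -0.1895, 0.0359]
tool_rot: [0.0, 1.0, -0.001, 0.003]
force: [6.4, 0.4, 5.6]
finger_gap: 0.203
gripper_force: 2.4
```

Emit:
apply_moves([
  [0.002,0,0,0,0,0,0.6],
  [0.002,0,0,0,0,0,0.6],
  [0.002,0,0,0,0,0,0.6],
])

```text
t: 23.68
tcp_pos: [0.5738, -0.1894, 0.0359]
tool_rot: [0.0, 1.0, -0.001, 0.003]
force: [6.9, 0.8, 4.6]
finger_gap: 0.201
gripper_force: 2.4
```

Emit:
apply_moves([
  [0.002,0,0,0,0,0,0.6],
  [0.002,0,0,0,0,0,0.6],
])

```text
t: 23.92
tcp_pos: [0.5713, -0.1898, 0.036]
tool_rot: [0.001, 1.0, -0.001, 0.004]
force: [10.1, 0.7, 2.5]
finger_gap: 0.199
gripper_force: 4.3
```

Emit:
apply_moves([
  [0.002,0,0,0,0,0,0.6],
])

```text
t: 24.05
tcp_pos: [0.5713, -0.1902, 0.0363]
tool_rot: [0.001, 1.0, -0.002, 0.007]
force: [14.7, 1.7, 2.0]
finger_gap: 0.203
gripper_force: 5.6
```

Emit:
apply_moves([
  [-0.005,0,0,0,0,0,0.6],
  [-0.012,0,0,0,0,0,0.6],
  [-0.01,0,0.0,0,0,0,0.6],
  [0,0,-0.035,0,0,0,0.6],
  [0,0,-0.045,0,0,0,0.6],
  [0,0,-0.05,0,0,0,0.6],
  [0,0,-0.05,0,0,0,0.6],
  [0,0,-0.01,0,0,0,0.6],
])

```text
t: 25.05
tcp_pos: [0.5939, -0.1892, 0.2283]
tool_rot: [-0.0, 1.0, -0.001, 0.002]
force: [0.2, 0.7, 0.3]
finger_gap: 0.201
gripper_force: 0.0
```

Emit:
apply_moves([
  [0.0045,0.048,0,0,0,0,0],
  [0.0045,0.048,0,0,0,0,-1],
  [0.0045,0.048,0,0,0,0,-1],
  [0.0045,0.048,0,0,0,0,-1],
  [0.0045,0.048,0,0,0,0,-1],
  [0.0045,0.048,0,0,0,0,-1],
  [0.0045,0.048,0,0,0,0,-1],
  [0.0045,0.048,0,0,0,0,-1],
])

```text
t: 26.05
tcp_pos: [0.5547, 0.1967, 0.2229]
tool_rot: [-0.0, 1.0, -0.0, -0.002]
force: [0.0, -0.5, -0.3]
finger_gap: 0.999
gripper_force: 0.0
```

Emit:
apply_moves([
  [0.0045,0.048,0,0,0,0,-1],
  [0.0045,0.048,0,0,0,0,-1],
  [0.0045,0.048,0,0,0,0,-1],
  [0.0045,0.046,0,0,0,0,-1],
  [0,0,0,0,0,0,-1],
  [0,0,0,0,0,0,-1],
])

```text
t: 26.8
tcp_pos: [0.5373, 0.3846, 0.2231]
tool_rot: [-0.0, 1.0, -0.001, -0.002]
force: [-1.2, -0.4, -0.0]
finger_gap: 0.999
gripper_force: 0.0
```

```bash
python3 -c "
from h import *
print(wrist('w5')['tcp_pos'])
t=cv2.cvtColor(snapshot('top'),cv2.COLOR_RGB2BGR);w=cv2.imread('pics/w5.png')
f=lambda i:cv2.convertScaleAbs(cv2.resize(i,None,fx=3,fy=3,interpolation=2),alpha=1.6)
c=f(t[120:285,385:465]);o=np.zeros((495,800,3),np.uint8);o[:,:240]=c;o[:420,240:]=w;cv2.imwrite('pics/m7.png',o)"
```

```text
[0.53730547 0.38458524 0.22308074]
```

View pics/m7.png

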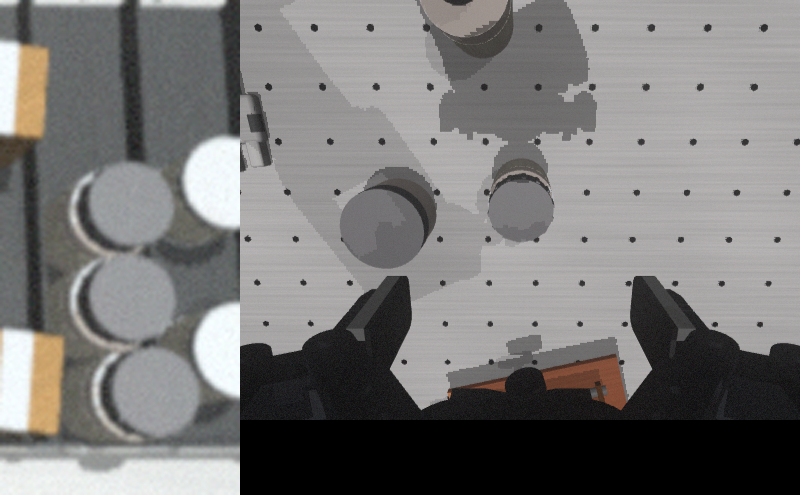

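The left crop shows three jars in a closed row at the lip, with caps at rows 205, 297 and 392 of the crop. In the wrist view the far jar's cap is at (281,208), clear of the squat jar.

```bash
cat >> h.py <<'E'
def caps():
    t=cv2.cvtColor(snapshot('top'),cv2.COLOR_RGB2GRAY);c=cv2.resize(t[105:285,385:465],None,fx=4,fy=4,interpolation=2)
    k=cv2.HoughCircles(cv2.GaussianBlur(c,(0,0),2),cv2.HOUGH_GRADIENT,1,60,param1=80,param2=18,minRadius=60,maxRadius=76)
    for u,v,r in sorted(k[0],key=lambda a:-a[1]): print((u,v,r),onz('top',(385+(u-1.5)/4,105+(v-1.5)/4),.098)[:2])
E
python3 -c "
from h import *
np.set_printoptions(precision=4,suppress=True)
print(wz('w5',(281,208),.095)); caps()"
```

```text
[0.5392 0.3841 0.095 ]
(np.float32(198.5), np.float32(583.5), np.float32(75.4)) [ 0.4266 -0.1951]
(np.float32(318.5), np.float32(524.5), np.float32(61.2)) [ 0.4525 -0.2473]
(np.float32(163.5), np.float32(456.5), np.float32(61.1)) [ 0.48   -0.1824]
(np.float32(308.5), np.float32(299.5), np.float32(63.1)) [ 0.5498 -0.2481]
```

Emit:
apply_moves([
  [-0.003,0,0.03,0,0,0,-1],
  [0,0,0.035,0,0,0,-1],
  [0,0,0.035,0,0,0,-1],
  [0,0,0.035,0,0,0,-1],
  [0,0,0.03,0,0,0,-1],
  [0,0,0.017,0,0,0,-1],
  [0,0,0,0,0,0,-1],
], force=40)

```text
t: 27.82
tcp_pos: [0.5409, 0.3843, 0.0417]
tool_rot: [0.0, 1.0, -0.001, -0.001]
force: [-0.7, 0.8, -0.4]
finger_gap: 0.998
gripper_force: 0.0
```

Emit:
apply_moves([
  [0,0,0,0,0,0,1],
  [0,0,0,0,0,0,1],
  [0,0,0,0,0,0,1],
  [0,0,0,0,0,0,1],
  [0,0,0,0,0,0,1],
  [0,0,0,0,0,0,1],
])

```text
t: 28.58
tcp_pos: [0.5424, 0.3855, 0.0447]
tool_rot: [-0.0, 1.0, 0.0, 0.001]
force: [0.3, -2.1, 6.1]
finger_gap: 0.622
gripper_force: 42.0
```

Emit:
apply_moves([
  [0,0,-0.02,0,0,0,1],
  [0,0,-0.045,0,0,0,1],
  [0,0,-0.05,0,0,0,1],
  [0,0,-0.045,0,0,0,1],
  [0,0,0,0,0,0.1745,1],
  [0,0,0,0,0,0.1745,1],
  [0,0,0,0,0,0.1745,1],
  [0,0,0,0,0,0.1745,1],
])

```text
t: 29.58
tcp_pos: [0.5408, 0.3855, 0.2036]
tool_rot: [0.344, 0.939, 0.0, -0.0]
force: [0.6, 0.1, -2.8]
finger_gap: 0.618
gripper_force: 42.8
```

Emit:
apply_moves([
  [0,0,0,0,0,0.1745,1],
  [0,0,0,0,0,0.1745,1],
  [0,0,0,0,0,0.1745,1],
  [0,0,0,0,0,0.1745,1],
  [0,0,0,0,0,0.1745,1],
  [-0.03,0.005,0,0,0,0,1],
  [-0.046,0.008,0,0,0,0,1],
  [-0.046,0.008,0,0,0,0,1],
])

```text
t: 30.58
tcp_pos: [0.5621, 0.2627, 0.2036]
tool_rot: [0.706, 0.708, 0.0, 0.0]
force: [-0.3, -0.6, -2.2]
finger_gap: 0.623
gripper_force: 42.8
```

Emit:
apply_moves([
  [-0.046,0.008,0,0,0,0,1],
  [-0.046,0.008,0,0,0,0,1],
  [-0.046,0.008,0,0,0,0,1],
  [-0.046,0.008,0,0,0,0,1],
  [-0.046,0.008,0,0,0,0,1],
  [-0.046,0.008,0,0,0,0,1],
  [-0.046,0.008,0,0,0,0,1],
  [-0.046,0.008,0,0,0,0,1],
])

```text
t: 31.58
tcp_pos: [0.6266, -0.1057, 0.2037]
tool_rot: [0.707, 0.707, 0.0, 0.0]
force: [0.5, -0.2, -2.1]
finger_gap: 0.62
gripper_force: 42.8
```

Emit:
apply_moves([
  [-0.046,0.008,0,0,0,0,1],
  [-0.036,0.005,0,0,0,0,1],
  [0,0,0,0,0,0,1],
  [0,0,0,0,0,0,1],
  [0,0,0,0,0,0,1],
])

```text
t: 32.2
tcp_pos: [0.6393, -0.185, 0.203]
tool_rot: [0.706, 0.708, 0.0, -0.0]
force: [0.2, -0.4, -2.5]
finger_gap: 0.616
gripper_force: 42.8
```

Emit:
apply_moves([
  [-0.006,0.001,0.0,0,0,0,1],
  [0,0,0.04,0,0,0,1],
  [0,0,0.04,0,0,0,1],
  [0,0,0.03,0,0,0,1],
  [0,0,0,0,0,0,1],
  [0,0,0,0,0,0,1],
  [0,0,0,0,0,0,1],
])

```text
t: 33.08
tcp_pos: [0.642, -0.1931, 0.0949]
tool_rot: [0.707, 0.707, 0.001, 0.002]
force: [0.3, -0.1, -2.0]
finger_gap: 0.618
gripper_force: 42.8
```

Emit:
apply_moves([
  [0.002,0,0.014,0,0,0,1],
  [0,0,0.014,0,0,0,1],
  [0,0,0.012,0,0,0,1],
  [0,0,0.003,0,0,0,1],
  [0,0,0,0,0,0,1],
])

```text
t: 33.7
tcp_pos: [0.6405, -0.1906, 0.0493]
tool_rot: [0.707, 0.707, -0.0, -0.0]
force: [0.1, 0.3, -3.1]
finger_gap: 0.623
gripper_force: 43.1
```

Emit:
apply_moves([
  [0,0,0.002,0,0,0,1],
  [0,0,0.0,0,0,0,1],
])

```text
t: 33.95
tcp_pos: [0.6408, -0.1907, 0.0481]
tool_rot: [0.707, 0.707, 0.0, 0.0]
force: [-0.9, -0.2, -2.2]
finger_gap: 0.617
gripper_force: 43.1
```

Emit:
apply_moves([
  [0,0,0.002,0,0,0,1],
  [0,0,0.0,0,0,0,1],
])

```text
t: 34.2
tcp_pos: [0.6409, -0.1908, 0.0478]
tool_rot: [0.707, 0.707, 0.0, 0.001]
force: [-2.6, 1.3, 5.2]
finger_gap: 0.615
gripper_force: 43.6
```

Emit:
apply_moves([
  [0,0,0.0015,0,0,0,1],
  [0,0,0.0,0,0,0,1],
])

```text
t: 34.45
tcp_pos: [0.641, -0.1909, 0.0477]
tool_rot: [0.707, 0.707, 0.0, 0.001]
force: [-4.8, 1.6, 11.8]
finger_gap: 0.615
gripper_force: 44.4
```

The jar is down on the lane floor, with the force up to 12 N. I release it with a small opening and lift.

Emit:
apply_moves([
  [0,0,-0.0015,0,0,0,1],
  [0,0,0,0,0,0,-0.45],
  [0,0,0,0,0,0,-0.45],
  [0,0,0,0,0,0,-0.45],
  [0,0,-0.01,0,0,0,-0.45],
  [0,0,-0.03,0,0,0,-0.45],
  [0,0,-0.045,0,0,0,-0.45],
  [0,0,-0.05,0,0,0,-0.45],
])

```text
t: 35.45
tcp_pos: [0.6403, -0.1905, 0.182]
tool_rot: [0.707, 0.707, -0.0, -0.001]
force: [-0.1, 0.2, 0.8]
finger_gap: 0.727
gripper_force: 0.0
```

Emit:
apply_moves([
  [0,0.05,-0.04,0,0,0,0.6],
  [0,0,0,0,0,-0.1745,0.6],
  [0,0,0,0,0,-0.1745,0.6],
  [0,0,0,0,0,-0.1745,0.6],
  [0,0,0,0,0,-0.1745,0.6],
  [0,0,0,0,0,-0.1745,0.6],
  [0,0,0,0,0,-0.1745,0.6],
  [0,0,0,0,0,-0.1745,0.6],
])

```text
t: 36.45
tcp_pos: [0.6894, -0.1906, 0.2204]
tool_rot: [0.171, 0.985, -0.0, 0.0]
force: [-0.4, 0.3, -0.6]
finger_gap: 0.198
gripper_force: 0.0
```

Emit:
apply_moves([
  [0,0,0,0,0,-0.1745,0.6],
  [0,0,0,0,0,-0.1745,0.6],
  [0,0,0,0,0,0,0.6],
  [0,0,0,0,0,0,0.6],
  [0,0,0,0,0,0,0.6],
])

```text
t: 37.08
tcp_pos: [0.6894, -0.1906, 0.22]
tool_rot: [0.001, 1.0, -0.0, 0.0]
force: [0.2, -0.2, 0.2]
finger_gap: 0.198
gripper_force: 0.0
```

Run:
```python
from h import *
np.set_printoptions(precision=4,suppress=True)
s=wrist('w6');print(s['tcp_pos'],s['tool_rot'],s['finger_gap'])
g=cv2.GaussianBlur(cv2.imread('pics/w6.png',0),(0,0),1.5)
k=cv2.HoughCircles(g[:300],cv2.HOUGH_GRADIENT,1,40,param1=60,param2=18,minRadius=26,maxRadius=44)
for u,v,r in k[0]:print(u,v,r,wz('w6',(u,v),.098)[:2])
```

```text
[ 0.6894 -0.1906  0.22  ] [ 0.0006  1.     -0.      0.    ] 0.19839463847554317
279.5 131.5 35.7 [ 0.6352 -0.1917]
183.5 20.5 34.4 [ 0.5656 -0.2528]
282.5 4.5 32.5 [ 0.5566 -0.1896]
```

Emit:
apply_moves([
  [-0.003,0,0.035,0,0,0,0.6],
  [0,0,0.035,0,0,0,0.6],
  [0,0,0.035,0,0,0,0.6],
  [0,0,0.035,0,0,0,0.6],
  [0,0,0.03,0,0,0,0.6],
  [0,0,0.014,0,0,0,0.6],
  [0,0,0,0,0,0,0.6],
])

```text
t: 38.0
tcp_pos: [0.692, -0.1904, 0.0349]
tool_rot: [0.0, 1.0, 0.0, -0.001]
force: [0.2, 0.5, 0.1]
finger_gap: 0.202
gripper_force: 0.0
```

Emit:
apply_moves([
  [0.007,0,0,0,0,0,0.6],
  [0.007,0,0,0,0,0,0.6],
  [0.007,0,0,0,0,0,0.6],
  [0.007,0,0,0,0,0,0.6],
  [0.007,0,0,0,0,0,0.6],
  [0.007,0,0,0,0,0,0.6],
  [0.007,0,0,0,0,0,0.6],
  [0.005,0,0,0,0,0,0.6],
])

```text
t: 39.0
tcp_pos: [0.6399, -0.1913, 0.0371]
tool_rot: [0.0, 1.0, -0.001, 0.002]
force: [5.1, 0.2, 5.5]
finger_gap: 0.2
gripper_force: 2.9
```

Emit:
apply_moves([
  [0.004,0,0,0,0,0,0.6],
  [0.003,0,0,0,0,0,0.6],
  [0.002,0,0,0,0,0,0.6],
])

```text
t: 39.38
tcp_pos: [0.6311, -0.1913, 0.0371]
tool_rot: [0.0, 1.0, -0.001, 0.002]
force: [5.6, 0.1, 5.6]
finger_gap: 0.198
gripper_force: 3.0
```

Emit:
apply_moves([
  [0.002,0,0,0,0,0,0.6],
  [0.002,0,0,0,0,0,0.6],
])

```text
t: 39.62
tcp_pos: [0.6272, -0.1914, 0.0371]
tool_rot: [0.0, 1.0, -0.001, 0.002]
force: [4.9, -0.4, 5.5]
finger_gap: 0.199
gripper_force: 3.0
```

Emit:
apply_moves([
  [0.002,0,0,0,0,0,0.6],
])

```text
t: 39.75
tcp_pos: [0.6255, -0.1914, 0.0371]
tool_rot: [0.0, 1.0, -0.001, 0.003]
force: [8.8, 0.2, 4.3]
finger_gap: 0.2
gripper_force: 4.9
```

Emit:
apply_moves([
  [0.002,0,0,0,0,0,0.6],
])

```text
t: 39.88
tcp_pos: [0.6253, -0.1917, 0.0372]
tool_rot: [0.0, 1.0, -0.001, 0.005]
force: [10.6, 0.2, 2.0]
finger_gap: 0.2
gripper_force: 5.8
```

Emit:
apply_moves([
  [0.002,0,0,0,0,0,0.6],
  [0,0,0,0,0,0,0.6],
])

```text
t: 40.12
tcp_pos: [0.6249, -0.1924, 0.0373]
tool_rot: [0.0, 1.0, -0.002, 0.006]
force: [13.8, -1.6, 1.1]
finger_gap: 0.197
gripper_force: 6.1
```

Emit:
apply_moves([
  [-0.006,0,0,0,0,0,0.6],
  [-0.012,0,0,0,0,0,0.6],
  [-0.01,0,0.0,0,0,0,0.6],
  [0,0,-0.035,0,0,0,0.6],
  [0,0,-0.045,0,0,0,0.6],
  [0,0,-0.05,0,0,0,0.6],
  [0,0,-0.05,0,0,0,0.6],
  [0,0,-0.01,0,0,0,0.6],
])

```text
t: 41.12
tcp_pos: [0.6492, -0.1912, 0.23]
tool_rot: [-0.0, 1.0, -0.001, 0.003]
force: [1.0, -0.1, 0.3]
finger_gap: 0.205
gripper_force: 0.0
```

Emit:
apply_moves([
  [0.01,0.048,0,0,0,0,0.6],
  [0.01,0.048,0,0,0,0,0.6],
  [0.01,0.048,0,0,0,0,0.6],
  [0.01,0.048,0,0,0,0,0.6],
  [0.01,0.048,0,0,0,0,0.6],
  [0.01,0.048,0,0,0,0,0.6],
  [0.01,0.048,0,0,0,0,0.6],
  [0.01,0.048,0,0,0,0,0.6],
])

```text
t: 42.12
tcp_pos: [0.5656, 0.1948, 0.2241]
tool_rot: [-0.0, 1.0, -0.0, -0.002]
force: [1.2, 0.5, -0.5]
finger_gap: 0.199
gripper_force: 0.0
```

Run:
```python
from h import *
np.set_printoptions(precision=4,suppress=True)
def prep(i): return cv2.resize(i,None,fx=4,fy=4,interpolation=2)
im=cv2.cvtColor(snapshot('top'),cv2.COLOR_RGB2BGR);cv2.imwrite('pics/end.png',im)
sc=cv2.cvtColor(snapshot('scene'),cv2.COLOR_RGB2BGR);cv2.imwrite('pics/ends.png',sc)
t0=cv2.imread('pics/top0.png')
c0=(428.3,139.7) # old_2 cap in the first picture
T=cv2.resize(cv2.getRectSubPix(t0,(35,35),c0),None,fx=4,fy=4,interpolation=2)
A=prep(im[100:290,390:470]);r=cv2.matchTemplate(A,T,cv2.TM_CCOEFF_NORMED)
for _ in range(5):
    _,m,_,(x,y)=cv2.minMaxLoc(r)
    p=(390+(x+T.shape[1]/2-2)/4,100+(y+T.shape[0]/2-2)/4);print(round(m,3),p,onz('top',p,.098)[:2])
    r[max(0,y-60):y+60,max(0,x-60):x+60]=-1
# change elsewhere: bystanders
for k,(x,y,w,h) in dict(carton2=(362,130,32,35),carton1=(362,228,45,40),tin1=(445,222,40,35),tin2=(442,160,38,30),lugs=(347,145,10,110)).items():
    print(k,np.abs(im[y:y+h,x:x+w].astype(int)-t0[y:y+h,x:x+w]).mean().round(1))
```

```text
0.965 (428.75, 157.75) [ 0.5872 -0.1922]
0.857 (427.5, 187.75) [ 0.5338 -0.1879]
0.781 (427.5, 218.25) [ 0.4809 -0.1858]
0.555 (435.5, 249.5) [ 0.4284 -0.1973]
0.307 (445.0, 117.0) [ 0.6625 -0.2242]
carton2 36.4
carton1 32.6
tin1 48.5
tin2 45.3
lugs 45.5
```

All four jars stand at 53–54 mm spacing from the lip. The pixel differences on the bystanders come from arm shadow, since the fixed tray lugs differ just as much. I check the bystanders by template matching instead.

Run:
```python
import cv2
for a,b,D in(('top0','end',dict(carton2=(370,132,32,34),carton1=(373,229,32,36),tin1=(447,220,35,35),tin2=(444,163,35,35),wrench=(236,195,30,112),lug=(347,145,12,12),bottle=(78,243,50,40),squat=(150,145,46,46))),('scene0','ends',dict(carton2=(190,222,30,48),carton1=(187,181,28,40),tin1=(128,196,25,25),tin2=(125,220,32,40),wrench=(278,178,38,50),lug=(213,250,18,18),squat=(350,203,38,38),bottle=(364,136,28,60)))):
    A=cv2.imread(f'pics/{a}.png',0);B=cv2.imread(f'pics/{b}.png',0)
    for k,(x,y,w,h) in D.items():
        m=8;r=cv2.matchTemplate(B[y-m:y+h+m,x-m:x+w+m],A[y:y+h,x:x+w],cv2.TM_CCOEFF_NORMED);_,v,_,l=cv2.minMaxLoc(r);print(a,k,round(v,2),l[0]-m,l[1]-m)
```

```text
top0 carton2 1.0 0 0
top0 carton1 1.0 0 0
top0 tin1 0.99 0 0
top0 tin2 1.0 0 0
top0 wrench 0.48 0 0
top0 lug 1.0 0 0
top0 bottle 0.33 -6 8
top0 squat 0.16 3 -8
scene0 carton2 1.0 0 0
scene0 carton1 1.0 0 0
scene0 tin1 1.0 0 0
scene0 tin2 1.0 0 0
scene0 wrench 0.51 0 0
scene0 lug 1.0 0 0
scene0 squat 0.97 0 0
scene0 bottle 0.96 0 0
```

Every bystander matches its first position in at least one view. The top view of the bottle and squat jar is hidden by the arm, but the scene camera shows both unmoved. I hand the job in.

```bash
python3 -c "
from station import *
print(sign_off())"
```

```text
the job is handed in; nothing more can be done
None
```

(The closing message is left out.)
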